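# Clamp a plaster dental model in the bench fixture

## Robot

A 6-joint arm with a two-finger parallel gripper is mounted at the origin on the work surface. World frame = base frame: x ahead of the robot, y to its left, z up, the work surface at z = 0. Lengths are in mm, angles in rad, forces in N, time in s.
With the tool pointing down it reaches from about 300 to 950 mm from the base axis. Payload 3.1 kg.
Tool frame: the origin (TCP) lies midway between the tips of the shut fingers; the grasp point (between the pads) lies 19 mm behind it; z points along the fingers, y is the line along which they close (so a half turn about z gives the same grasp; the last joint's range is limited). The gripper opens to 85 mm and grips with 20 to 120 N. Pads are 22 mm wide; open, the fingers measure 114 mm over their backs; the gripper's body (76 mm by 85 mm) begins 54 mm behind the grasp point. The pads swing forward as they close: fully open they stand 13 mm farther back than shut.
Start: joints at [-1.291, 0.308, 1.634, -0, 1.2, -0.07], TCP at [214.167, -587.166, 231.272] pointing down, gripper open.
Joint ranges: [-3.06, 3.06], [-0.79, 1.96], [0.05, 2.63], [-1.19, 4.34], [0.05, 2.64], [-2.94, 2.94]. Speed limits (rad/s): [2.79, 2.79, 3.14, 3.14, 3.14, 3.14].

## Interface

Orientations are given as a unit quaternion [x, y, z, w].
In Python, from cell import bot gives the robot as it stands.
- The arm moves only by the shell command python3 -m creep 'ROWS' [OPENING] [FORCE]. ROWS is JSON, a list of rows, each a list of 4 numbers: the shift along the tool's x, y, z in cm, then the turn about the tool's z in degrees. A call has 1 to 5 rows; each row is the pose to reach, as a shift and turn from the pose commanded when the call began, along the tool's axes at that moment; what a row does not reach only later rows make up. A row lasts 1/10 s, in which the tool goes at most 50 mm and 8.59 degrees, less where a joint would pass 70% of its speed; a pose out of reach is approached as far as the arm can. A call with a gripper value outside its range is refused whole. OPENING is the opening, from 0 (shut) to 1 (fully open), set as the call begins (- or left out, the last holds). The fingers move at their own pace and stop on an object; FORCE is the grip in N (left out, the last holds). Time passes only in rows, so rows that repeat a pose let the fingers close. It gives the time, the measured TCP pose, the force, the opening and the grip force at its end, in the units of the state.
- bot.read_state(): the state, without advancing time (a new reading comes with each control period).
- bot.read_camera(name): name is "scene" or "top"; returns the picture (420x560x3 uint8, blue, green, red); there is no depth.
- bot.get_calibration(name): a dict with "fov_y" (degrees; the focal length in pixels is half the picture's height over the tangent of half this angle, whatever the lens; pixels are square), "cx", "cy" (the principal point, pixels), "R" (3x3) and "t" (3): a world point X has camera coordinates R X + t. Camera axes: x right, y down, z forward; pixel columns grow to the right and rows downward; lengths in mm; the calibration is good to about 2 mm. A picture is of the moment at which its call begins. get_calibration takes no time and is no camera call.
- bot.close_job(): hands the job in; it is judged then, once.
The state is a dict: "time": time; "joints": joint angles; "dq": joint speeds; "joint_torque": joint torques, N m; "eef_pos": TCP position; "ee_rot": TCP orientation; "ft_force": force on the tool from outside, world axes, zero at the start; "wrist_torque": the same for the moment, N m; "finger_gap": opening from 0.0 (shut) to 1.0 (fully open); "gripper_force": force on a finger pad.
Only numpy, scipy, OpenCV 4.12 (cv2) and the standard library are available. Lean on these libraries where they do the work, as an engineer would, in place of code of your own. Each camera call takes 0.05 s, during which the arm holds its last target. There are 200 camera calls.

## Task

The sliding jaw of the model clamp is locked too far back. Free it with the red clamp knob, slide it up until the plaster model is held snugly between both jaws, and tighten the knob again. Do not crush the model (stay under 60 N), and leave the other things on the bench alone.

Things in the scene. Friction and masses are not known exactly. Their poses are not given: they have to be found in the camera images.
- fixture: Model clamp screwed to the bench. Aluminium bed 90 mm wide (its x) by 300 mm long (its y) by 22 mm high; a fixed blue jaw 90 wide, 25 thick, rising 40 mm above the bed at the +y end, with its inner face at y = +120 mm. Origin: centre of the bed's underside, on the bench; z up. The sliding jaw travels along its y.
- fixed_face (a point): Point on the inner face of the fixed jaw, on the bed's centre line, 42 mm above the bench; axes as the fixture's.
- jaw: Sliding jaw with the knob on it: a blue saddle on the bed. Origin: on the bed's centre line and top (22 mm above the bench), 30 mm behind jaw_face; axes as the fixture's. It slides only along the fixture's y, from y = -120 mm to +80 mm, freely (about 2 N) only while the knob is loose; the tight knob locks it. With the 60 mm model clamped home its y is +30 mm.
- jaw_face (a point): Point on the front (+y) face of the sliding jaw, on the centre line, 42 mm above the bench; axes as the fixture's. The jaw is a blue saddle 84 wide by 60 mm long behind this face, its top 53 mm above the bench, with a steel front plate 90 wide, 10 thick, its top 60 mm above the bench.
- clamp (a joint): Angle of the clamp knob in rad: 0 is the tight stop, grows as the knob is turned counter-clockwise seen from above (loosening), to 1.7 at the loose stop. The clamp bites below about 0.8; turning it takes up to about 0.3 N m.
- clamp_grip (a point): Point on the axis of the red bar-shaped knob that stands on the sliding jaw, 80 mm above the bench and 34 mm behind jaw_face. The bar is 66 mm long (along this point's x), 14 mm thick (along its y), from 64 to 92 mm above the bench; pinch it across its thickness from above. It turns with the knob: at clamp 0 the bar lies along the fixture's x, and it travels with the jaw.
- model: Loose plaster dental model, 0.22 kg, standing on the bed between the jaws: block 70 mm (x) by 60 mm (y, between the jaws) by 24 mm high with a tooth arch on it, 40 mm high in all. Origin: centre of its underside, 22 mm above the bench; y roughly along the fixture's y. The sliding jaw pushes it along the bed to the fixed jaw.
- impression: Bystander: green impression on a round white base, 80 mm diameter, 53 mm high; origin under its centre.
- bur_box: Bystander: flat red box with clear lid, 110 x 75 x 30 mm; origin under its centre.
- knife: Bystander: spatula with wooden handle, 170 mm long along its x, 20 mm thick; origin under its middle.
- dish: Bystander: white bowl, 80 mm across, 26 mm high; origin under its centre.

How it is judged:
By the outcome, as a careful person would: the job done as asked, in the order asked, and still so for the second after the job is handed in, with the robot touching nothing.
It also fails if it takes over 35 s, if anything falls off the work surface, if the arm or the gripper's body presses on something with over 40 N, if the wrist force passes 120 N, or if a joint passes its speed limit or range.

## Working session

There is one attempt and no reset: what is moved stays moved. The work goes in short steps, Python scripts to look and compute and a shell command to move; the robot and the scene stay as the last step left them, time stands still between calls to the robot, and variables do not carry over. Pictures are saved under pics/ and viewed, at most 10 in all, crops included, and the job is handed in when it is done.

```bash
mkdir -p pics
python3 - <<'E'
from cell import bot
import cv2
for n in("scene","top"):
    cv2.imwrite(f"pics/{n}0.png",bot.read_camera(n)); print(n,bot.get_calibration(n))
print(bot.read_state())
E
```

```text
scene {'fov_y': 53.29449202258361, 'cx': 285.1844819619586, 'cy': 205.5464723519731, 'R': array([[ 0.61969314,  0.78482055, -0.00609249],
       [ 0.65436114, -0.52093759, -0.54811999],
       [-0.43334964,  0.33567951, -0.83637752]]), 't': array([-396.53355423, -300.31236921, 1239.31413807])}
top {'fov_y': 50.742541038553, 'cx': 286.59099407636603, 'cy': 213.1404972807329, 'R': array([[ 0.02088545, -0.99977199,  0.0044453 ],
       [-0.99062345, -0.02129437, -0.13495086],
       [ 0.13501475, -0.00158511, -0.99084232]]), 't': array([ 39.66911313, 570.66939554, 752.37010295])}
{'time': 0.1, 'joints': array([-1.29073430e+00,  3.08892570e-01,  1.63504404e+00,  1.50275647e-05,
        1.19972933e+00, -6.96923332e-02]), 'dq': array([ 0.00139464, -0.00140591, -0.00471542, -0.00239856, -0.00076879,
        0.00012268]), 'joint_torque': array([-5.35329782e-04, -4.16406584e+01, -2.77644020e+01, -7.73716783e-05,
        4.02160309e-03, -2.25105566e-05]), 'eef_pos': array([ 213.9439994 , -586.45074819,  230.18497437]), 'ee_rot': array([ 9.84747862e-01,  1.73984406e-01, -1.01877196e-04, -1.03164765e-03]), 'ft_force': array([1.30766448, 0.74544728, 0.2495712 ]), 'wrist_torque': array([-0.00498321,  0.00551796, -0.02198537]), 'gripper_force': 0.0, 'finger_gap': 1.0002630549791847}
```

View pics/top0.png

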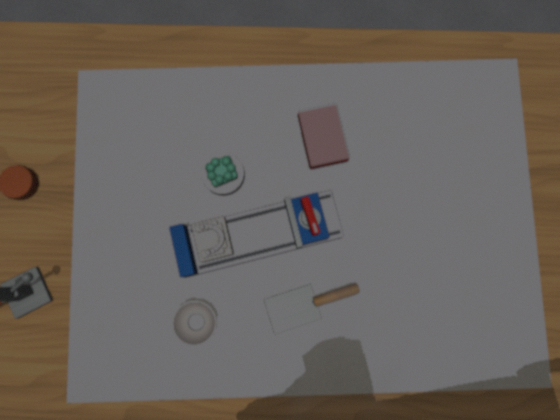

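View pics/scene0.png

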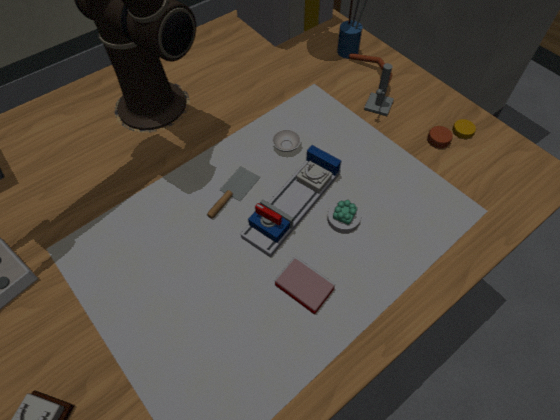

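The top view shows the clamp with the fixed jaw at about (182,250), the model at (212,240) nearly against it, and the sliding jaw with the red bar at (310,215). The scene view agrees, with the bar at (268,214).

```bash
cat > h.py <<'E'
from cell import bot
import cv2, numpy as np
from scipy.spatial.transform import Rotation as Ro
def ray(n,uv,z):
    c=bot.get_calibration(n); f=210/np.tan(np.radians(c['fov_y']/2))
    uv=np.atleast_2d(np.float64(uv)); d=np.c_[(uv[:,0]-c['cx'])/f,(uv[:,1]-c['cy'])/f,np.ones(len(uv))]
    R,t=np.array(c['R']),np.array(c['t']); o=-R.T@t; w=d@R
    return o+w*((z-o[2])/w[:,2])[:,None]
def blobs(img,kind,roi):
    h=cv2.cvtColor(img,cv2.COLOR_BGR2HSV).astype(int); H,S,V=h[...,0],h[...,1],h[...,2]
    m=((H<10)|(H>170))&(S>150)&(V>70) if kind=='red' else (H>95)&(H<125)&(S>130)&(V>40)
    k=np.zeros(m.shape,bool); x0,y0,x1,y1=roi; k[y0:y1,x0:x1]=1
    cs,_=cv2.findContours((m&k).astype('uint8'),cv2.RETR_EXTERNAL,cv2.CHAIN_APPROX_NONE)
    return sorted([c for c in cs if cv2.contourArea(c)>40],key=cv2.contourArea,reverse=True)
def rect(n,c,z):
    p=ray(n,c[:,0,:],z)[:,:2].astype('float32'); r=cv2.minAreaRect(p); b=cv2.boxPoints(r)
    e=[b[1]-b[0],b[2]-b[1]]; l=max(e,key=np.linalg.norm)
    return np.round(r[0],1),np.round(r[1],1),round(float(np.degrees(np.arctan2(l[1],l[0])))%180,1)
def look(n,tag):
    im=bot.read_camera(n); cv2.imwrite(f'pics/{tag}.png',im); return im
E
python3 - <<'E'
from h import *
for n,roi in(("top",(150,170,350,290)),("scene",(230,130,350,250))):
    im=look(n,n+'1')
    for k,z in(('red',92),('blue',62)):
        for c in blobs(im,k,roi): print(n,k,cv2.boundingRect(c),rect(n,c,z), rect(n,c,53)[0])
s=bot.read_state();R=Ro.from_quat(s['ee_rot']).as_matrix();print(R.round(3))
E
```

```text
top red (302, 197, 15, 38) (array([559.5,  12.7]), array([64. , 12.7]), 19.1) [564.7  10.5]
top blue (171, 225, 24, 51) (array([499., 229.]), array([86.8, 24.5]), 15.3) [499.5 231.1]
top blue (298, 194, 31, 50) (array([558.6,  11.4]), array([79.2, 46.1]), 16.0) [559.7  10.9]
top blue (292, 198, 10, 22) (array([575.3,  32.9]), array([35.8, 13.5]), 14.8) [576.7  32.7]
scene red (255, 204, 27, 16) (array([564.6,  12.4]), array([61.5, 12.9]), 19.5) [543.8  26.1]
scene blue (249, 212, 41, 26) (array([569.3,   8.4]), array([81.6, 50.2]), 15.6) [564.8  11.4]
scene blue (307, 146, 34, 21) (array([503.6, 230.2]), array([87.7, 24.5]), 14.9) [498.3 235.6]
[[ 0.939  0.343 -0.   ]
 [ 0.343 -0.939  0.001]
 [ 0.    -0.001 -1.   ]]
```

```bash
python3 -m creep '[[53.2,-44.4,10,0.7],[53.2,-44.4,10,0.7],[53.2,-44.4,10,0.7],[53.2,-44.4,10,0.7],[53.2,-44.4,10,0.7]]' 0.6 40
cat >> h.py <<'E'
def to(x,y,z,yaw):
    s=bot.read_state(); R=Ro.from_quat(s['ee_rot']).as_matrix(); yw=np.degrees(np.arctan2(R[1,0],R[0,0]))
    print('t',s['time'],'pos',s['eef_pos'].round(1),'yaw',yw.round(2),'cm',(R.T@(np.array([x,y,z])-s['eef_pos'])/10).round(2),'turn',round(yw-yaw,2),'F',s['ft_force'].round(1),'gap',round(s['finger_gap'],3),s['gripper_force'].round(1) if s['gripper_force'] else 0,'q6',s['joints'][5].round(2),s['wrist_torque'].round(2))
E
python3 -c "
from h import *
to(562,13,131,19.3)"
```

```text
time: 0.7
eef_pos: [338.8, -371.3, 195.2]
ee_rot: [0.986, 0.168, 0.0, 0.0]
ft_force: [1.1, -0.7, -0.7]
finger_gap: 0.596
gripper_force: 0.0
t 0.7 pos [ 338.8 -371.3  195.2] yaw 19.3 cm [ 33.76 -28.9    6.43] turn -0.0 F [ 1.1 -0.7 -0.7] gap 0.596 0 q6 0.32 [0.   0.   0.01]
```

```bash
python3 -m creep '[[33.8,-28.9,6.4,0],[33.8,-28.9,6.4,0],[33.8,-28.9,6.4,0],[33.8,-28.9,6.4,0],[33.8,-28.9,6.4,0]]' >/dev/null; python3 -c "
from h import *
to(562,13,131,19.3)"
```

```text
t 1.2 pos [ 463.2 -157.2  159.9] yaw 19.34 cm [ 14.96 -12.79   2.89] turn 0.04 F [-0.3 -0.4  0.7] gap 0.598 0 q6 0.82 [-0.03 -0.02 -0.01]
```

```bash
python3 -m creep '[[14.9,-12.8,2.9,0],[14.9,-12.8,2.9,0],[14.9,-12.8,2.9,0],[14.9,-12.8,2.9,0],[14.9,-12.8,2.9,0]]' >/dev/null; python3 -m creep '[[0,0,0,0],[0,0,0,0]]' >/dev/null;python3 - <<'E'
from h import *
im=look('top','t2'); im2=look('scene','s2')
cv2.imwrite('pics/c2.png',np.hstack([cv2.resize(im[150:300,210:360],(400,400)),cv2.resize(im2[150:260,220:330],(400,400))]))
for n,i,roi in(("top",im,(150,170,350,290)),("scene",im2,(230,130,350,250))):
    for c in blobs(i,'red',roi): print(n,cv2.boundingRect(c),rect(n,c,92))
to(562,13,67,19.3)
E
```

```text
scene (264, 206, 17, 13) (array([571.4,  14.9]), array([45.4, 10.6]), 17.2)
t 2.0 pos [560.1   9.7 131.1] yaw 19.24 cm [ 0.29 -0.25  6.41] turn -0.06 F [ 0.4 -0.   0.1] gap 0.598 0 q6 1.17 [ 0.05 -0.02  0.01]
```

View pics/c2.png

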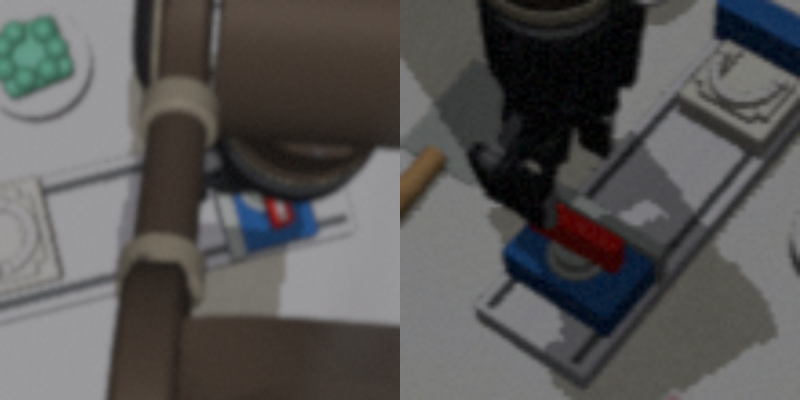

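The crop shows the fingers straddling the red bar above the jaw, with the plate and model clear. Next I descend and close.

```bash
python3 -m creep '[[0.2,-0.2,2,0],[0.3,-0.25,4.5,0],[0.3,-0.25,6.2,0],[0.3,-0.25,6.4,0],[0.3,-0.25,6.4,0]]' >/dev/null; python3 -c "
from h import *
to(562,13,67,19.3)"; python3 -m creep '[[0,0,0,0],[0,0,0,0],[0,0,0,0],[0,0,0,0],[0,0,0,0]]' 0 40 ; python3 -c "
from h import *
to(562,13,67,19.3)"
```

```text
t 2.5 pos [562.2  13.4  66.9] yaw 19.24 cm [-0.03  0.03 -0.01] turn -0.06 F [-0.5  0.1  0.4] gap 0.602 0 q6 1.18 [-0.02 -0.04 -0.02]
time: 3.0
eef_pos: [563.9, 13.9, 68.3]
ee_rot: [0.986, 0.168, 0.001, 0.001]
ft_force: [-0.8, -3.3, 6.0]
finger_gap: 0.154
gripper_force: 41.2Traceback (most recent call last):
  File "<string>", line 3, in <module>
    to(562,13,67,19.3)
    ~~^^^^^^^^^^^^^^^^
  File "h.py", line 23, in to
    print('t',s['time'],'pos',s['eef_pos'].round(1),'yaw',yw.round(2),'cm',(R.T@(np.array([x,y,z])-s['eef_pos'])/10).round(2),'turn',round(yw-yaw,2),'F',s['ft_force'].round(1),'gap',round(s['finger_gap'],3),s['gripper_force'].round(1) if s['gripper_force'] else 0,'q6',s['joints'][5].round(2),s['wrist_torque'].round(2))
                                                                                                                                                                                                               ^^^^^^^^^^^^^^^^^^^^^^^^
AttributeError: 'float' object has no attribute 'round'
```

```bash
sed -i "s/s\['gripper_force'\].round(1) if s\['gripper_force'\] else 0/round(float(s['gripper_force']),1)/" h.py; python3 -m creep '[[0,0,0,-8],[0,0,0,-16],[0,0,0,-24],[0,0,0,-32],[0,0,0,-38]]' ; python3 -c "
from h import *
to(562,13,67,94)"
```

```text
time: 3.5
eef_pos: [562.4, 15.6, 68.2]
ee_rot: [0.877, 0.481, 0.0, -0.001]
ft_force: [-3.5, 0.8, 9.4]
finger_gap: 0.156
gripper_force: 41.7
t 3.5 pos [562.4  15.6  68.2] yaw 57.54 cm [-0.24  0.11  0.12] turn -36.46 F [-3.5  0.8  9.4] gap 0.156 41.7 q6 0.51 [ 0.28  0.64 -0.23]
```

```bash
python3 -m creep '[[0,0,0,-8],[0,0,0,-16],[0,0,0,-24],[0,0,0,-32],[0,0,0,-38]]' ; python3 -m creep '[[0,0,0,0],[0,0,0,0]]'>/dev/null
python3 - <<'E'
from h import *
im=look('top','t3'); im2=look('scene','s3')
for n,i,roi in(("top",im,(150,170,350,290)),("scene",im2,(230,130,350,250))):
    for c in blobs(i,'red',roi): print(n,cv2.boundingRect(c),rect(n,c,92))
to(562,13,67,95.5)
E
```

```text
time: 4.0
eef_pos: [560.2, 14.9, 68.1]
ee_rot: [0.672, 0.741, -0.002, -0.003]
ft_force: [-8.4, -0.2, 13.6]
finger_gap: 0.153
gripper_force: 42.4
t 4.3 pos [560.3  14.8  68.1] yaw 95.39 cm [-0.2   0.16  0.11] turn -0.11 F [-8.   0.6 13.8] gap 0.155 42.3 q6 -0.15 [0.11 1.23 0.1 ]
```

```bash
python3 -m creep '[[1,-0.18,-0.1,0],[3.0,-0.53,-0.1,0],[5,-0.89,-0.1,0],[7,-1.24,-0.1,0],[8.4,-1.49,-0.1,0]]'; python3 -m creep '[[0,0,0,0],[0,0,0,0]]'>/dev/null;  python3 - <<'E'
from h import *
im=look('top','t4'); im2=look('scene','s4')
cv2.imwrite('pics/c4.png',np.hstack([cv2.resize(im[150:300,150:300],(400,400)),cv2.resize(im2[120:230,240:350],(400,400))]))
to(560.3-119*np.sin(np.radians(15.6)),14.8+119*np.cos(np.radians(15.6)),68,95.4)
E
```

```text
time: 4.8
eef_pos: [537.5, 96.8, 68.2]
ee_rot: [0.673, 0.74, -0.002, -0.001]
ft_force: [-5.0, -3.7, 8.0]
finger_gap: 0.15
gripper_force: 41.5
t 5.1 pos [537.4  97.4  68.2] yaw 95.38 cm [ 3.27 -0.6   0.03] turn -0.02 F [-5.6  0.2  8.8] gap 0.157 41.6 q6 0.0 [0.08 0.95 0.15]
```

View pics/c4.png

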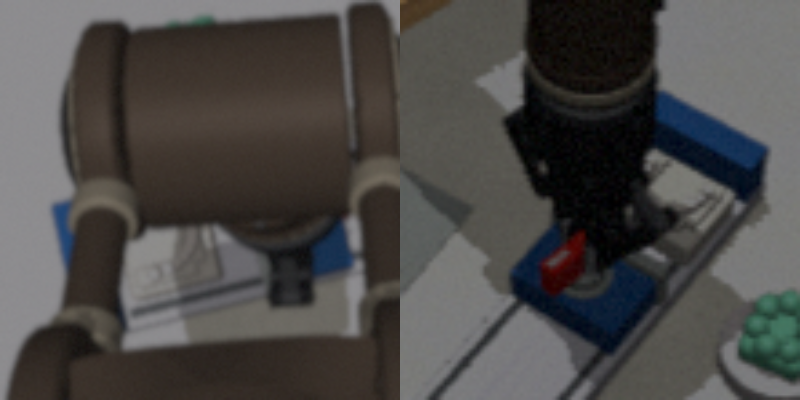

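The jaw has slid with the knob, and the model is still ahead of it with a gap. I continue slowly.

```bash
python3 -m creep '[[0.4,-0.07,0,0],[0.8,-0.14,0,0],[1.2,-0.21,0,0],[1.6,-0.28,0,0],[2.0,-0.35,0,0]]'; python3 -m creep '[[0.3,-0.05,0,0],[0.6,-0.11,0,0],[0.8,-0.14,0,0],[0.8,-0.14,0,0]]'; python3 -c "
from h import *
to(528.3,129.4,68,95.4)"
```

```text
time: 5.6
eef_pos: [532.4, 115.5, 68.2]
ee_rot: [0.673, 0.74, -0.003, -0.001]
ft_force: [-4.8, -3.3, 7.7]
finger_gap: 0.153
gripper_force: 41.5
time: 6.0
eef_pos: [530.1, 123.7, 68.2]
ee_rot: [0.673, 0.74, -0.002, -0.002]
ft_force: [-5.5, -2.9, 8.1]
finger_gap: 0.157
gripper_force: 41.5
t 6.0 pos [530.1 123.7  68.2] yaw 95.4 cm [ 0.59 -0.13  0.02] turn 0.0 F [-5.5 -2.9  8.1] gap 0.157 41.5 q6 0.06 [-0.29  0.85  0.1 ]
```

```bash
python3 -m creep '[[0.15,-0.03,0,0],[0.3,-0.05,0,0],[0.4,-0.07,0,0]]'|grep -E "eef_pos|ft_"; python3 -m creep '[[0.1,-0.02,0,0],[0.2,-0.03,0,0],[0.2,-0.03,0,0]]'|grep -E "eef_pos|ft_"; python3 -m creep '[[0.1,-0.02,0,0],[0.2,-0.03,0,0],[0.2,-0.03,0,0]]'|grep -E "eef_pos|ft_"
```

```text
eef_pos: [529.2, 126.8, 68.2]
ft_force: [-5.2, -5.7, 7.7]
eef_pos: [528.7, 128.8, 68.2]
ft_force: [-5.1, -5.1, 8.5]
eef_pos: [528.1, 130.7, 68.2]
ft_force: [-5.2, -4.3, 8.8]
```

```bash
for i in 1; do :; done; python3 -m creep '[[0.1,-0.02,0,0],[0.2,-0.03,0,0],[0.2,-0.03,0,0]]'|grep -E "eef_pos|ft_"; python3 -m creep '[[0.1,-0.02,0,0],[0.2,-0.03,0,0],[0.2,-0.03,0,0]]'|grep -E "eef_pos|ft_"
```

```text
eef_pos: [527.6, 132.7, 68.2]
ft_force: [-5.0, -4.6, 8.7]
eef_pos: [527.4, 133.3, 68.2]
ft_force: [-4.4, -10.0, 7.5]
```

```bash
python3 -m creep '[[0.1,-0.02,0,0],[0.1,-0.02,0,0]]'|grep -E "eef_pos|ft_"
python3 - <<'E'
from h import *
im=look('top','t5'); im2=look('scene','s5')
cv2.imwrite('pics/c5.png',np.hstack([cv2.resize(im[180:290,150:260],(400,400)),cv2.resize(im2[120:230,240:350],(400,400))]))
to(528,133,68,17)
E
```

```text
eef_pos: [527.4, 133.4, 68.2]
ft_force: [-3.8, -11.6, 7.7]
t 7.8 pos [527.4 133.3  68.2] yaw 95.49 cm [-0.04  0.05  0.02] turn 78.49 F [ -3.5 -11.8   8.2] gap 0.152 41.5 q6 0.08 [-1.77  0.6  -0.05]
```

View pics/c5.png

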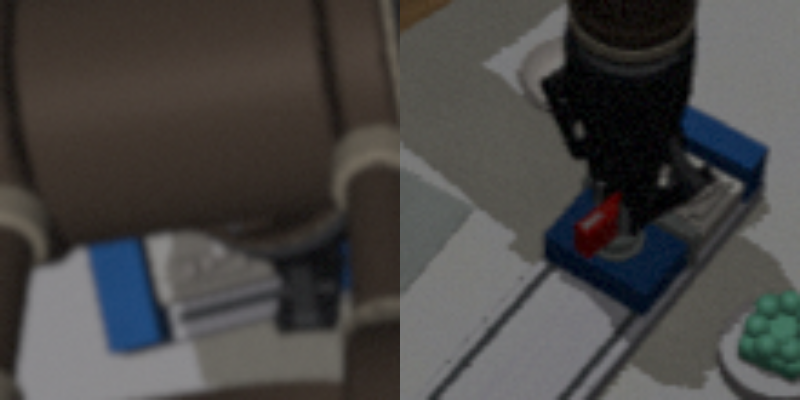

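The jaw, model and fixed jaw are in contact at about 12 N. Now I tighten the knob.

```bash
python3 -m creep '[[0,0,0,8],[0,0,0,16],[0,0,0,24],[0,0,0,32],[0,0,0,36]]'|grep -E "eef_pos|ft_"; python3 -c "
from h import *
to(527.4,133,68,15.5)"
```

```text
eef_pos: [529.7, 132.9, 68.2]
ft_force: [1.2, -13.8, 2.4]
t 8.3 pos [529.7 132.9  68.2] yaw 59.33 cm [-0.11 -0.21  0.02] turn 43.83 F [  1.2 -13.8   2.4] gap 0.156 40.8 q6 0.71 [-2.11 -0.21  0.14]
```

```bash
python3 -m creep '[[0,0,0,8],[0,0,0,16],[0,0,0,24],[0,0,0,32],[0,0,0,38]]'|grep -E "eef_pos|ft_"; python3 -m creep '[[0,0,0,3],[0,0,0,6],[0,0,0,6]]'|grep -E "eef_pos|ft_"; python3 -c "
from h import *
to(527.4,133,68,15.5)"
```

```text
eef_pos: [531.4, 131.0, 68.4]
ft_force: [5.0, -19.8, 1.7]
eef_pos: [531.5, 130.7, 68.4]
ft_force: [4.4, -19.8, 1.5]
t 9.1 pos [531.5 130.7  68.4] yaw 15.61 cm [-0.33 -0.34  0.03] turn 0.11 F [  4.4 -19.8   1.5] gap 0.157 40.7 q6 1.48 [-3.17 -0.71  0.03]
```

```bash
python3 -m creep '[[0,0,0,2],[0,0,0,3],[0,0,0,3]]'|grep -E "eef_pos|ft_";  python3 -c "
from h import *
to(527.4,133,68,15.5)"
```

```text
eef_pos: [531.7, 130.6, 68.5]
ft_force: [5.4, -20.1, 0.3]
t 9.4 pos [531.7 130.6  68.5] yaw 12.85 cm [-0.37 -0.33  0.04] turn -2.65 F [  5.4 -20.1   0.3] gap 0.158 50.5 q6 1.53 [-3.05 -0.75  0.91]
```

At the stop the torque jumps to 0.9 N m. I ease off, release and retreat upwards.

```bash
python3 -m creep '[[0,0.1,0,-1],[0,0.18,0,-2.5],[0,0.18,0,-2.5]]'|grep -E "eef_pos|ft_"; python3 -m creep '[[0,0,0,0],[0,0,0,0],[0,0,0,0],[0,0,0,0]]' 0.55 |grep -E "eef_pos|ft_|gap"; python3 -m creep '[[0,0,-1,0],[0,0,-3,0],[0,0,-6,0],[0,0,-10,0],[0,0,-13,0]]'|grep -E "eef_pos|ft_"
```

```text
eef_pos: [531.7, 130.6, 68.4]
ft_force: [4.2, -15.4, -0.1]
eef_pos: [529.3, 135.6, 67.8]
ft_force: [0.5, -0.6, 0.2]
finger_gap: 0.548
eef_pos: [530.3, 135.5, 201.0]
ft_force: [0.1, 0.1, -1.1]
```

```bash
python3 -m creep '[[-4,4,0,0],[-8,8,0,0],[-11,11,0,0],[-14,14,0,0],[-17,17,0,0]]'|grep -E "eef_pos|ft_"; python3 -m creep '[[-3,3,0,0],[-5,5,0,0],[-5,5,0,0]]'|grep -E "eef_pos|ft_"
python3 - <<'E'
from h import *
im=look('top','t6'); im2=look('scene','s6')
cv2.imwrite('pics/c6.png',np.hstack([cv2.resize(im[180:290,150:300],(400,293)),cv2.resize(im2[120:230,240:390],(400,293))]))
for n,i,roi in(("top",im,(150,170,350,290)),("scene",im2,(230,130,360,250))):
    for k,z in(('red',92),('blue',62)):
        for c in blobs(i,k,roi): print(n,k,rect(n,c,z), rect(n,c,53)[0])
E
```

```text
eef_pos: [407.7, -74.0, 198.8]
ft_force: [0.4, -0.7, 0.6]
eef_pos: [372.1, -136.0, 198.7]
ft_force: [0.7, 0.4, 0.1]
top red (array([527.6, 127.7]), array([64.6, 12.8]), 16.0) [531.  131.7]
top blue (array([498.7, 229.6]), array([87.4, 24.6]), 16.5) [499.2 231.6]
top blue (array([526.8, 126.5]), array([79.5, 47.7]), 15.6) [527.6 127.3]
scene red (array([532.1, 128.2]), array([63.3, 12.6]), 15.7) [509.6 147.8]
scene blue (array([537.8, 123.4]), array([80.8, 50.5]), 15.9) [532.9 127.7]
scene blue (array([503.6, 229.8]), array([87.9, 24.2]), 15.7) [498.3 235.3]
```

View pics/c6.png

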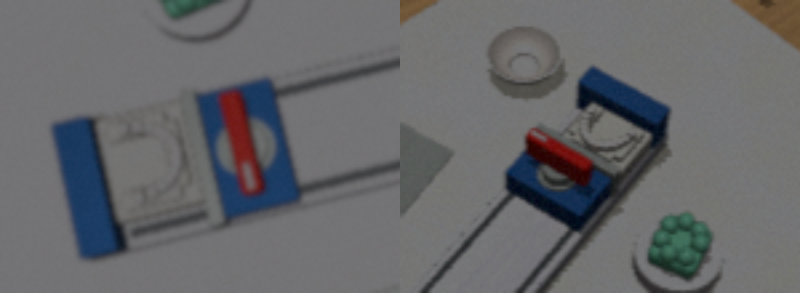

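The model sits between both jaws with no visible gap. The knob-to-jaw distance is 106 mm, against about 106.5 mm expected, and the knob lies along the fixture's x (tight).

```bash
python3 -c "
from cell import bot
print(bot.close_job())"
```

```text
the job is handed in; nothing more can be done
None
```

The jaw was freed and slid up until the model was snug between both jaws (tool force about 20 N at most, well under 60 N), the knob was turned back to its tight stop, and the job is handed in with the arm clear and nothing else on the bench touched as far as I could see.

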